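# Roll a capacitor onto the inspection line and take its picture

## Task

Roll the blue capacitor across the green mat with your fingertips until it lies at rest centred on and along the yellow line, where the camera looks at its terminals; do not pick it up or merely drag it. Then, touching the capacitor no more, press the green capture button fully down and let it go. Press it only once the capacitor lies on the line, and leave everything else where it is.

Things in the scene. Friction and masses are not known exactly. Their poses are not given: they have to be found in the camera images.
- blue_cap: Blue capacitor: smooth slippery cylinder 40 mm in diameter, 90 mm long, 150 g, lying on the mat. Origin at its centre, 20 mm above the mat; x along its axis to the end with two screw terminals (5 mm); z to its white stripe, up at the start, turning with it. Starts 75 to 115 mm from the line on either side, within 0.1 rad of parallel. Rolls easily; after a slow push it stops within a few mm.
- line (a point): Middle of the yellow line (200 mm long, 10 mm wide, flat) on the green mat, on the mat's top, 3 mm above the bench. x along the line to the camera, y across it to the left, z up. The mat is fixed, 220 mm along the line, 340 mm across. The camera, a grey box 62 mm tall with a black lens, stands fixed on the line, x = 124 to 195 mm from here, y within 35 mm.
- red_cap: Red capacitor of the same size and make as the blue one, lying 75 to 115 mm to the other side of the line; origin and axes likewise. To be left alone.
- capture_top (a point): Middle of the top of the green capture button (32 mm in diameter), 22 mm above the bench when not pressed. It stands in a round yellow housing 48 mm in diameter and 12 mm tall, fixed to the bench beside the mat, to its left or its right. It is pressed straight down.
- capture (a joint): Travel of the capture button in m: 0 free, 0.006 fully down (about 4 N); it springs back when let go. A press counts from 0.0045.
- spool: Spool of solder standing on end, 56 mm in diameter, 40 mm tall, origin at the centre of its underside, beside the mat on the side without the button. To be left alone.
- breadboard: White breadboard with small parts, 165 x 55 x 20 mm, lying at the left near the robot; origin under its centre, x along its length. To be left alone.
- screwdriver: Screwdriver with orange handle, 180 mm long, lying at the far right, x along it, the handle about 30 mm thick. To be left alone.
- flux: Amber bottle, 44 mm in diameter, 85 mm tall, standing at the far left; origin at the centre of its underside. To be left alone.
- tray: Grey divided parts tray, 120 x 160 x 30 mm, at the right near the robot; origin under its centre. To be left alone.
Not all that is in view belongs to the job. Of the things like the part that bears capture_top, leave any that is grey, turquoise or white; of the rest the larger one is meant.

How it is judged (in metres and radians):
On the way, in this order (a step that is already met when the one before it is completed fails the run):
1. the blue capacitor has rolled about half a turn (its stripe faces mostly down) (angle between blue_cap's own z axis and vertical above 2.2 rad), for 0.02 s.
2. the blue capacitor lies at rest on the line, no longer touched (y of blue_cap in the frame of line between -0.008 and 0.008 m and x of blue_cap in the frame of line between -0.05 and 0.05 m and angle between the x axis of blue_cap and the x axis of line, either way round below 0.2 rad and height (world z) of blue_cap below 0.027 m and linear speed of blue_cap below 0.01 m/s and angular speed of blue_cap below 0.5 rad/s and contact force between the arm and blue_cap below 0.05 N), for 0.2 s.
3. the capture button is pressed down (value of joint capture above 0.0045 m), for 0.05 s.
At the end, for the whole second after the job is handed in: The blue capacitor lies at rest on the mat with its centre within 8 mm of the yellow line's middle line, within 50 mm of the line's middle lengthwise and within 0.2 rad of the line's direction; the button has been pressed after that and is let go again (y of blue_cap in the frame of line between -0.008 and 0.008 m and x of blue_cap in the frame of line between -0.05 and 0.05 m and angle between the x axis of blue_cap and the x axis of line, either way round below 0.2 rad and height (world z) of blue_cap below 0.027 m and linear speed of blue_cap below 0.01 m/s and angular speed of blue_cap below 0.5 rad/s and value of joint capture below 0.002 m); the robot touches nothing.
It fails at once if the blue capacitor is lifted, or put on end (height (world z) of blue_cap above 0.031 m or angle between blue_cap's own x axis and vertical below 1.2 rad or angle between blue_cap's own x axis and vertical above 1.94 rad).
It fails at once if the button is pressed while the blue capacitor is not on the line (value of joint capture above 0.0045 m and not (y of blue_cap in the frame of line between -0.008 and 0.008 m and x of blue_cap in the frame of line between -0.05 and 0.05 m and angle between the x axis of blue_cap and the x axis of line, either way round below 0.2 rad and height (world z) of blue_cap below 0.027 m)).
It fails at once if the red capacitor is moved by more than 20 mm (distance of red_cap from where it was at the start of the episode above 0.02 m).
It fails at once if another thing on the bench is moved by more than 20 mm (distance of any of spool, breadboard, screwdriver, flux, tray from where it was at the start of the episode above 0.02 m).
It also fails if it takes over 48 s, if anything falls off the work surface, if the arm or the gripper's body presses on something with over 40 N, if the wrist force passes 120 N, or if a joint passes its speed limit or range.

## Robot

A 6-joint arm with a two-finger parallel gripper is mounted at the origin on the work surface. World frame = base frame: x ahead of the robot, y to its left, z up, the work surface at z = 0. Lengths are in m, angles in degrees, forces in N, time in s.
With the tool pointing down it reaches from about 0.3 to 0.75 m from the base axis. Payload 8.5 kg.
Tool frame: the origin (TCP) lies on the centre line of the jaws, within the pads' length; the fingertips stand 19 mm ahead of it and the grasp point (between the pads) is the TCP; z points along the fingers, x is the direction in which the jaws open and shut, and the axes are right-handed (so a half turn about z gives the same grasp; the last joint's range is limited). The gripper opens to 85 mm and grips with 20 to 120 N. Pads are 22 mm wide; open, the fingers measure 114 mm over their backs; the gripper's body (76 mm by 85 mm) begins 54 mm behind the grasp point. The pads swing forward as they close: fully open they stand 13 mm farther back than shut.
Start: joints at [-75.934, 21.807, 74.336, -0, 83.858, -12.336], TCP at [0.245, -0.493, 0.25] pointing down, gripper open.
Joint ranges: [-178.18, 178.18], [-50.72, 133.34], [12.68, 142.11], [-81.47, 261.47], [9.98, 163.14], [-165.26, 165.26]. Speed limits (degrees/s): [136.94, 136.94, 180, 180, 180, 180].

## Interface

Orientations are given as a 3x3 rotation matrix whose columns are the frame's x, y, z axes.
In Python, from rig import env, cams, order gives the robot as it stands.
- The arm moves only by the tool step_arm, never from a script. Its argument "steps" is a list of rows, each an object with "xyz": the shift along the tool's x, y, z normalised to -1 to 1, where 1 is 0.04 m, a list of three; "turn": the turn, a rotation vector about the tool's x, y, z normalised to -1 to 1, where 1 is 0.08 rad, a list of three; "gripper": the gripper command: -1 is shut, 1 is fully open, values between are in proportion. A call has 1 to 20 rows; each row shifts and turns the commanded pose from where the row before left it, along the tool's axes as they then stand; what a row does not reach is not made up. A row lasts 1/12 s, in which the tool goes at most 41.7 mm and 7.16 degrees, less where a joint would pass 70% of its speed; a pose out of reach is approached as far as the arm can. A call with a number of a shift or a turn outside -1 to 1 is refused whole. A call with a gripper value outside its range is refused whole. The fingers move at their own pace and stop on an object; "squeeze" is the grip in N (left out, the last holds). Time passes only in rows, so rows that do not move let the fingers close. It gives the time, the measured TCP pose, the force and the opening at its end, in the units of the state.
- env.observe(): the state, without advancing time (a new reading comes with each control period).
- cams.get_image(name): name is "side" or "top"; returns (picture, depth): 400x640x3 uint8, red, green, blue; 400x640 float32, m along the optical axis (not along the pixel's ray), 0 where there is no reading.
- cams.camera_info(name): a dict with "fx", "fy", "cx", "cy" (pixels), "extrinsics" (4x4, takes a point from camera to world coordinates). Camera axes: x right, y down, z forward; pixel columns grow to the right and rows downward; lengths in m; the calibration is good to about 2 mm. A picture is of the moment at which its call begins. camera_info takes no time and is no camera call.
- order.close_job(): hands the job in, once; it reports no verdict.
The state is a dict: "time_s": time; "q": joint angles; "qvel": joint speeds; "joint_efforts": joint torques, N m; "position": TCP position; "tool_rot": TCP orientation; "ft_force": force on the tool from outside, world axes, zero at the start; "wrist_torque": the same for the moment, N m; "grip_width": finger opening in m.
Only numpy, scipy, OpenCV 4.12 (cv2) and the standard library are available. Lean on these libraries where they do the work, as an engineer would, in place of code of your own. Each camera call takes 0.05 s, during which the arm holds its last target. There are 200 camera calls.

## Working session

There is one attempt and no reset: what is moved stays moved. The work goes in short steps, Python scripts to look and compute and a tool call to move; the robot and the scene stay as the last step left them, time stands still between calls to the robot, and variables do not carry over. Pictures are saved under pics/ and viewed, about 8 in all and at most 12, crops included, and the job is handed in when it is done.

Besides the shell and the picture viewer there is one more tool, called in YAML: its name, and indented under it one key for each argument. step_arm: Moves the arm, as the interface text tells. Scaled input: -1 to 1 covers 0.04 m each way for a shift and 0.08 rad each way for a turn. Its arguments: {"type":"object","properties":{"steps":{"type":"array"},"squeeze":{"type":"number"}},"required":["steps"]}

```bash
ls; mkdir -p pics
cat > h.py <<'E'
import numpy as np, cv2
from rig import env, cams, order
def grab(n,f=None):
    im,d=cams.get_image(n)
    if f: cv2.imwrite('pics/'+f,im[:,:,::-1])
    np.savez('/tmp/%s.npz'%n,im=im,d=d)
    return im,d
def onplane(n,u,v,z):
    c=cams.camera_info(n);E=np.array(c['extrinsics'])
    r=E[:3,:3]@np.array([(u-c['cx'])/c['fx'],(v-c['cy'])/c['fy'],1]);o=E[:3,3]
    return (o+r*(z-o[2])/r[2]).round(4)
def bydepth(n,u,v,d):
    c=cams.camera_info(n);E=np.array(c['extrinsics']);z=d[v,u]
    return (E@np.array([(u-c['cx'])/c['fx']*z,(v-c['cy'])/c['fy']*z,z,1]))[:3].round(4)
E
python3 - <<'E'
from h import *
grab('top','t1.png');grab('side','s1.png')
print(env.observe()); print(cams.camera_info('top'))
E
```

```text
pics
{'time_s': 0.1, 'q': array([-7.59340266e+01,  2.18363619e+01,  7.43765610e+01, -6.52402900e-04,
        8.38599101e+01, -1.23354008e+01]), 'qvel': array([-0.02746493, -0.11003157, -0.05146082, -0.01722046, -0.05155338,
       -0.07589443]), 'joint_efforts': array([ 3.77738368e-03, -4.49219799e+01, -2.31658405e+01, -1.31583874e-04,
        3.60184633e-03,  1.11886445e-05]), 'position': array([ 0.24450266, -0.49240793,  0.24980337]), 'tool_rot': array([[ 4.44657560e-01, -8.95700593e-01, -3.19927024e-04],
       [-8.95699786e-01, -4.44657598e-01,  1.23030979e-03],
       [-1.24424719e-03, -2.60507981e-04, -9.99999192e-01]]), 'ft_force': array([-0.25228499,  0.37652222, -0.18224503]), 'wrist_torque': array([ 0.06090406, -0.01461403,  0.02433399]), 'grip_width': 0.08537074265216844}
{'fx': 374.343701061248, 'fy': 374.343701061248, 'cx': 315.496221247753, 'cy': 199.1329824009991, 'extrinsics': array([[ 0.00590706, -0.99773881,  0.06695058,  0.42912584],
       [-0.99994166, -0.00649908, -0.00862822, -0.01019087],
       [ 0.00904382, -0.06689571, -0.99771899,  1.09572687],
       [ 0.        ,  0.        ,  0.        ,  1.        ]])}
```

View pics/t1.png

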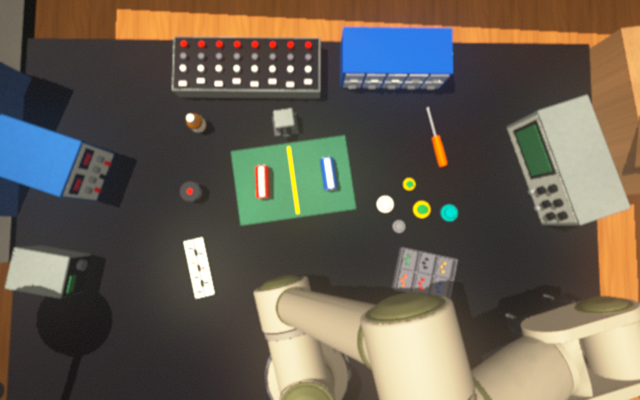

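View pics/s1.png

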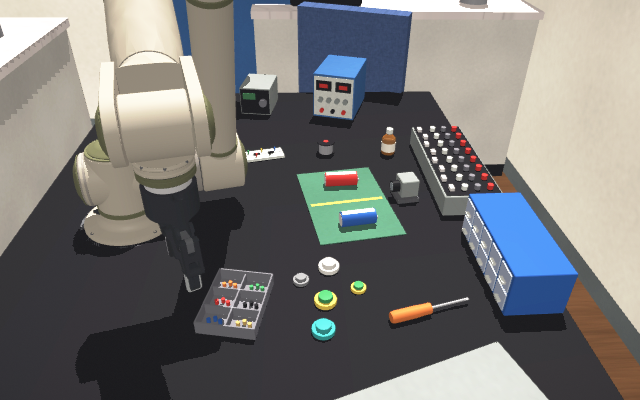

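Button candidates in the top view:
- small yellow/green (409,184)
- large yellow/green (421,209)
- turquoise (449,213)
- white (385,204)
- grey (399,226)

The larger yellow/green one at (421,209) fits the description. The blue capacitor is at (329,173), the red one at (262,182), and the line runs from (289,147) to (297,214). I'll check these in a close crop.

Run:
```python
from h import *
im=np.load('/tmp/top.npz')['im']
c=cv2.resize(im[100:240,265:465],None,fx=4,fy=4,interpolation=cv2.INTER_CUBIC)
cv2.imwrite('pics/c1.png',c[:,:,::-1])
```

```text
(no output)
```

View pics/c1.png

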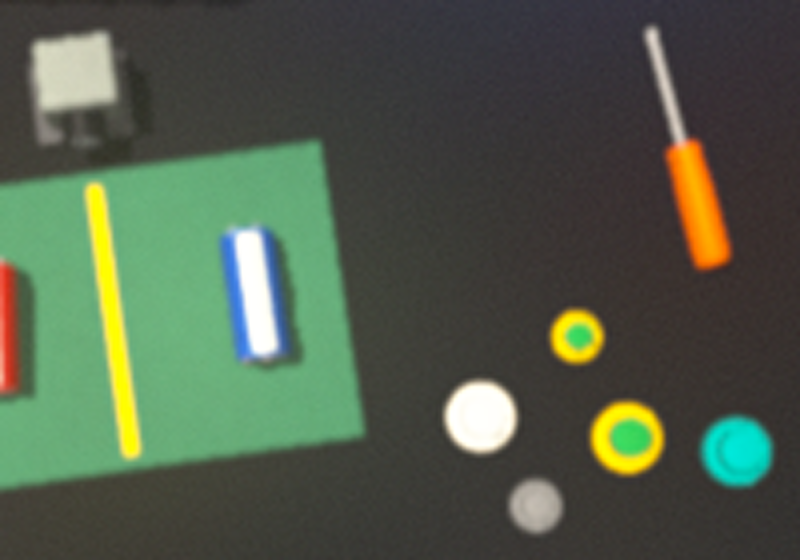

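```bash
cat >> h.py <<'E'
def rect(n,im,lo,hi,box,z):
    h=cv2.cvtColor(im,cv2.COLOR_RGB2HSV);m=cv2.inRange(h,lo,hi);k=np.zeros_like(m);k[box[1]:box[3],box[0]:box[2]]=1
    p=np.argwhere(m*k>0)[:,::-1].astype(np.float32)
    w=np.array([onplane(n,u,v,z)[:2] for u,v in p],np.float32)
    (c,s,a)=cv2.minAreaRect(w); b=cv2.boxPoints((c,s,a)); e=max([b[1]-b[0],b[2]-b[1]],key=np.linalg.norm); e=e*np.sign(e[0])
    return np.array(c).round(4),np.array(s).round(4),round(float(np.degrees(np.arctan2(e[1],e[0]))),2),len(p)
E
python3 - <<'E'
from h import *
d=np.load('/tmp/top.npz');im=d['im'];d=d['d']
print('line',rect('top',im,(22,120,120),(34,255,255),(270,135,320,225),.003))
print('mat',rect('top',im,(55,60,50),(85,255,255),(220,130,370,230),.003))
print('blue',rect('top',im,(100,120,60),(125,255,255),(315,145,350,200),.03))
px=lambda x,y:(265+x/4,100+y/4)
for a,z in [((95,184),.003),((131,456),.003),((250,230),.043),((261,356),.043),((227,235),.025),((243,360),.025),((271,229),.025),((287,352),.025),((631,437),.022),((627,438),.008)]:
    print(a,onplane('top',*px(*a),z))
print(bydepth('top',329,173,d),bydepth('top',422,209,d),bydepth('top',340,200,d),bydepth('top',430,180,d))
s=np.load('/tmp/side.npz');d=s['d']
print('side btn',onplane('side',325,297,.022),bydepth('side',325,297,d),bydepth('side',358,213,d))
E
```

```text
line (array([0.5592, 0.0474]), array([0.2029, 0.0145]), 8.63, 339)Traceback (most recent call last):
  File "<stdin>", line 4, in <module>
  File "h.py", line 18, in rect
    w=np.array([onplane(n,u,v,z)[:2] for u,v in p],np.float32)
                ~~~~~~~^^^^^^^^^
  File "h.py", line 9, in onplane
    c=cams.camera_info(n);E=np.array(c['extrinsics'])
ValueError: time passes only in moves, steps and waits
```

```bash
sed -i 's/^from rig.*/&\nINFO={n:cams.camera_info(n) for n in ("top","side")}/; s/c=cams.camera_info(n)/c=INFO[n]/' h.py
python3 - <<'E'
from h import *
d=np.load('/tmp/top.npz');im=d['im'];d=d['d']
print('line',rect('top',im,(22,120,120),(34,255,255),(270,135,320,225),.003))
print('mat',rect('top',im,(55,60,50),(85,255,255),(220,130,370,230),.003))
print('blue',rect('top',im,(100,120,60),(125,255,255),(315,145,350,200),.03))
px=lambda x,y:(265+x/4,100+y/4)
for a,z in [((95,184),.003),((131,456),.003),((250,230),.043),((261,356),.043),((227,235),.025),((243,360),.025),((271,229),.025),((287,352),.025),((631,437),.022),((627,438),.008)]:
    print(a,onplane('top',*px(*a),z))
print(bydepth('top',329,173,d),bydepth('top',422,209,d),bydepth('top',340,200,d),bydepth('top',430,180,d))
s=np.load('/tmp/side.npz');d=s['d']
print('side btn',onplane('side',325,297,.022),bydepth('side',325,297,d),bydepth('side',358,213,d))
print(env.observe()['time_s'])
E
```

```text
line (array([0.5592, 0.0474]), array([0.2029, 0.0145]), 8.63, 339)
mat (array([0.5596, 0.0474]), array([0.2256, 0.3448]), -81.42, 7452)
blue (array([ 0.5753, -0.0555]), array([0.0873, 0.0379]), 8.17, 162)
(95, 184) [0.6591 0.0602 0.003 ]
(131, 456) [0.4587 0.0319 0.003 ]
(250, 230) [ 0.6185 -0.0527  0.043 ]
(261, 356) [ 0.5287 -0.0608  0.043 ]
(227, 235) [ 0.618  -0.0368  0.025 ]
(243, 360) [ 0.5275 -0.0487  0.025 ]
(271, 229) [ 0.6226 -0.0686  0.025 ]
(287, 352) [ 0.5334 -0.0803  0.025 ]
(631, 437) [ 0.474  -0.3282  0.022 ]
(627, 438) [ 0.4739 -0.3295  0.008 ]
[ 0.5741 -0.0571  0.0435] [ 0.4747 -0.3258  0.0228] [ 0.5004 -0.0914  0.0022] [ 5.615e-01 -3.575e-01 -4.000e-04]
side btn [ 0.4755 -0.3362  0.022 ] [ 0.4755 -0.3361  0.0219] [ 0.5772 -0.062   0.0393]
0.1
```

step_arm:
  steps:
    - {"xyz": [-0.341, -0.844, 0], "turn": [0, 0, 0], "gripper": -0.06}
    - {"xyz": [-0.341, -0.844, 0], "turn": [0, 0, 0], "gripper": -0.06}
    - {"xyz": [-0.341, -0.844, 0], "turn": [0, 0, 0], "gripper": -0.06}
    - {"xyz": [-0.341, -0.844, 0], "turn": [0, 0, 0], "gripper": -0.06}
    - {"xyz": [-0.341, -0.844, 0], "turn": [0, 0, 0], "gripper": -0.06}
    - {"xyz": [-0.341, -0.844, 0], "turn": [0, 0, 0], "gripper": -0.06}
    - {"xyz": [-0.341, -0.844, 0], "turn": [0, 0, 0], "gripper": -0.06}
    - {"xyz": [-0.341, -0.844, 0], "turn": [0, 0, 0], "gripper": -0.06}
    - {"xyz": [-0.341, -0.844, 0], "turn": [0, 0, 0], "gripper": -0.06}
    - {"xyz": [-0.341, -0.844, 0], "turn": [0, 0, 0], "gripper": -0.06}
    - {"xyz": [-0.341, -0.844, 0], "turn": [0, 0, 0], "gripper": -0.06}
    - {"xyz": [-0.341, -0.844, 0], "turn": [0, 0, 0], "gripper": -0.06}
    - {"xyz": [-0.341, -0.844, 0], "turn": [0, 0, 0], "gripper": -0.06}
    - {"xyz": [-0.341, -0.844, 0], "turn": [0, 0, 0], "gripper": -0.06}
    - {"xyz": [0, 0, 0], "turn": [0, 0, -0.983], "gripper": -0.06}
    - {"xyz": [0, 0, 0], "turn": [0, 0, -0.983], "gripper": -0.06}
    - {"xyz": [0, 0, 0], "turn": [0, 0, -0.983], "gripper": -0.06}
    - {"xyz": [0, 0, 0], "turn": [0, 0, -0.983], "gripper": -0.06}
    - {"xyz": [0, 0, 0], "turn": [0, 0, -0.983], "gripper": -0.06}
    - {"xyz": [0, 0, 0], "turn": [0, 0, -0.983], "gripper": -0.06}

```text
time_s: 1.77
position: [0.5829, -0.1113, 0.2499]
tool_rot: [[0.806, -0.593, -0.001], [-0.593, -0.806, 0.0], [-0.001, 0.0, -1.0]]
ft_force: [-0.0, 0.5, 0.3]
grip_width: 0.0402
```

step_arm:
  steps:
    - {"xyz": [0, 0, 0], "turn": [0, 0, -0.983], "gripper": -0.06}
    - {"xyz": [0, 0, 0], "turn": [0, 0, -0.983], "gripper": -0.06}
    - {"xyz": [0, 0, 0], "turn": [0, 0, -0.983], "gripper": -0.06}
    - {"xyz": [0, 0, 0], "turn": [0, 0, -0.983], "gripper": -0.06}
    - {"xyz": [0, 0, 0], "turn": [0, 0, -0.983], "gripper": -0.06}
    - {"xyz": [0, 0, 0], "turn": [0, 0, -0.983], "gripper": -0.06}
    - {"xyz": [0, 0, 0], "turn": [0, 0, -0.983], "gripper": -0.06}
    - {"xyz": [0, 0, 0], "turn": [0, 0, -0.983], "gripper": -0.06}
    - {"xyz": [0, 0, 0], "turn": [0, 0, -0.983], "gripper": -0.06}
    - {"xyz": [0, 0, 0], "turn": [0, 0, -0.983], "gripper": -0.06}
    - {"xyz": [0, 0, 0], "turn": [0, 0, 0], "gripper": -0.06}
    - {"xyz": [0, 0, 0], "turn": [0, 0, 0], "gripper": -0.06}

```text
time_s: 2.77
position: [0.5829, -0.1114, 0.25]
tool_rot: [[0.989, 0.145, -0.001], [0.145, -0.989, 0.0], [-0.001, -0.0, -1.0]]
ft_force: [-0.5, -0.0, -0.0]
grip_width: 0.0402
```

step_arm:
  steps:
    - {"xyz": [0, 0, 0.7], "turn": [0, 0, 0], "gripper": -0.06}
    - {"xyz": [0, 0, 0.7], "turn": [0, 0, 0], "gripper": -0.06}
    - {"xyz": [0, 0, 0.7], "turn": [0, 0, 0], "gripper": -0.06}
    - {"xyz": [0, 0, 0.7], "turn": [0, 0, 0], "gripper": -0.06}
    - {"xyz": [0, 0, 0.7], "turn": [0, 0, 0], "gripper": -0.06}
    - {"xyz": [0, 0, 0.7], "turn": [0, 0, 0], "gripper": -0.06}
    - {"xyz": [0, 0, 0.7], "turn": [0, 0, 0], "gripper": -0.06}
    - {"xyz": [0, 0, 0.4], "turn": [0, 0, 0], "gripper": -0.06}
    - {"xyz": [0, 0, 0.25], "turn": [0, 0, 0], "gripper": -0.06}
    - {"xyz": [0, 0, 0], "turn": [0, 0, 0], "gripper": -0.06}

```text
time_s: 3.6
position: [0.5822, -0.1111, 0.0264]
tool_rot: [[0.989, 0.146, -0.003], [0.146, -0.989, 0.001], [-0.003, -0.002, -1.0]]
ft_force: [-0.9, 0.2, -0.4]
grip_width: 0.0403
```

Run:
```python
from h import *
im,d=grab('side'); t,_=grab('top')
a=cv2.resize(im[140:300,240:440],None,fx=2,fy=2); b=cv2.resize(t[110:270,240:440],None,fx=2,fy=2)
cv2.imwrite('pics/c2.png',np.hstack([a,b])[:,:,::-1])
```

```text
(no output)
```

View pics/c2.png

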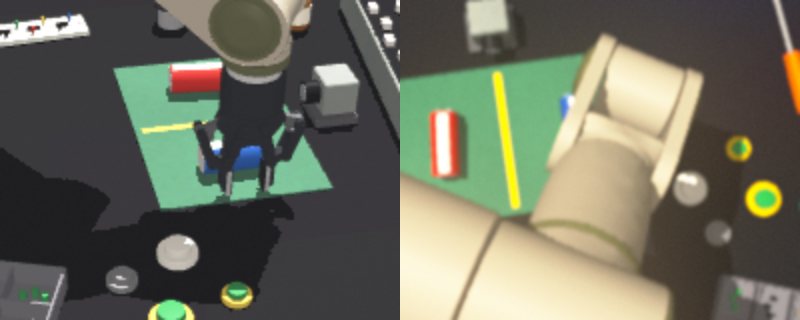

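step_arm:
  steps:
    - {"xyz": [0, -0.1, 0], "turn": [0, 0, 0], "gripper": -0.06}
    - {"xyz": [0, -0.1, 0], "turn": [0, 0, 0], "gripper": -0.06}
    - {"xyz": [0, -0.1, 0], "turn": [0, 0, 0], "gripper": -0.06}
    - {"xyz": [0, -0.1, 0], "turn": [0, 0, 0], "gripper": -0.06}
    - {"xyz": [0, -0.07, 0], "turn": [0, 0, 0], "gripper": -0.06}
    - {"xyz": [0, -0.05, 0], "turn": [0, 0, 0], "gripper": -0.06}
    - {"xyz": [0, -0.05, 0], "turn": [0, 0, 0], "gripper": -0.06}
    - {"xyz": [0, -0.05, 0], "turn": [0, 0, 0], "gripper": -0.06}
    - {"xyz": [0, -0.06, 0], "turn": [0, 0, 0], "gripper": -0.06}
    - {"xyz": [0, -0.06, 0], "turn": [0, 0, 0], "gripper": -0.06}
    - {"xyz": [0, -0.06, 0], "turn": [0, 0, 0], "gripper": -0.06}
    - {"xyz": [0, -0.06, 0], "turn": [0, 0, 0], "gripper": -0.06}
    - {"xyz": [0, -0.06, 0], "turn": [0, 0, 0], "gripper": -0.06}
    - {"xyz": [0, -0.06, 0], "turn": [0, 0, 0], "gripper": -0.06}
    - {"xyz": [0, -0.06, 0], "turn": [0, 0, 0], "gripper": -0.06}
    - {"xyz": [0, -0.06, 0], "turn": [0, 0, 0], "gripper": -0.06}
    - {"xyz": [0, -0.06, 0], "turn": [0, 0, 0], "gripper": -0.06}
    - {"xyz": [0, -0.06, 0], "turn": [0, 0, 0], "gripper": -0.06}
    - {"xyz": [0, -0.06, 0], "turn": [0, 0, 0], "gripper": -0.06}
    - {"xyz": [0, -0.06, 0], "turn": [0, 0, 0], "gripper": -0.06}

```text
time_s: 5.37
position: [0.575, -0.0582, 0.0283]
tool_rot: [[0.989, 0.148, 0.0], [0.148, -0.989, 0.0], [0.0, -0.0, -1.0]]
ft_force: [0.2, 0.7, -0.6]
grip_width: 0.0403
```

Run:
```python
from h import *
im,d=grab('side'); t,_=grab('top')
a=cv2.resize(im[140:260,260:420],None,fx=3,fy=3); b=cv2.resize(t[130:230,270:350],None,fx=3.6,fy=3.6)
cv2.imwrite('pics/c3.png',np.hstack([a,b[:360]])[:,:,::-1])
```

```text
(no output)
```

View pics/c3.png

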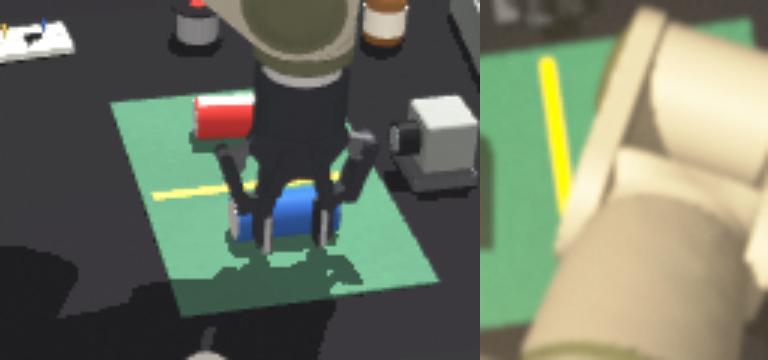

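```bash
cat >> h.py <<'E'
from scipy.optimize import least_squares
A=np.radians(8.5);LX=np.array([np.cos(A),np.sin(A)]);LY=np.array([-np.sin(A),np.cos(A)]);L0=np.array([.5594,.0474])
def cap(n,im,d,box,lo=(100,120,50),hi=(125,255,255)):
    m=cv2.inRange(cv2.cvtColor(im,cv2.COLOR_RGB2HSV),lo,hi);k=np.zeros_like(m);k[box[1]:box[3],box[0]:box[2]]=1
    v,u=np.nonzero((m*k>0)&(d>0)); P=np.array([bydepth(n,a,b,d) for a,b in zip(u,v)])
    q=np.c_[(P[:,:2]-L0)@LX,(P[:,:2]-L0)@LY,P[:,2]]
    f=lambda p:np.hypot((q[:,1]-p[0]-p[1]*q[:,0]),q[:,2]-.023-p[2])-.02
    r=least_squares(f,[np.median(q[:,1]),0,0],loss='soft_l1',f_scale=.002)
    return dict(n=len(q),y=r.x[0].round(4),yaw=r.x[1].round(3),dz=r.x[2].round(4),x=np.percentile(q[:,0],[1,50,99]).round(4),ext=np.percentile(q[:,1],[2,98]).round(4),rms=np.sqrt(np.mean(r.fun**2)).round(4))
def tool():
    o=env.observe();p=o['position'];print('t',o['time_s'],'tool line xy',((p[:2]-L0)@LX).round(4),((p[:2]-L0)@LY).round(4),p[2].round(4),o['ft_force'].round(2))
E
python3 - <<'E'
from h import *
s=np.load('/tmp/side.npz');print(cap('side',s['im'],s['d'],(320,180,390,235)));tool()
E
```

```text
{'n': 259, 'y': np.float64(-0.0754), 'yaw': np.float64(0.003), 'dz': np.float64(-0.0001), 'x': array([-0.0416,  0.0052,  0.045 ]), 'ext': array([-0.1016, -0.0683]), 'rms': np.float64(0.0067)}
t 5.4667 tool line xy -0.0002 -0.1065 0.0283 [ 1.01  0.34 -0.04]
```

step_arm:
  steps:
    - {"xyz": [0, -0.04, 0], "turn": [0, 0, 0], "gripper": -0.06}
    - {"xyz": [0, -0.06, 0], "turn": [0, 0, 0], "gripper": -0.06}
    - {"xyz": [0, -0.06, 0], "turn": [0, 0, 0], "gripper": -0.06}
    - {"xyz": [0, -0.06, 0], "turn": [0, 0, 0], "gripper": -0.06}
    - {"xyz": [0, -0.06, 0], "turn": [0, 0, 0], "gripper": -0.06}
    - {"xyz": [0, -0.06, 0], "turn": [0, 0, 0], "gripper": -0.06}
    - {"xyz": [0, -0.06, 0], "turn": [0, 0, 0], "gripper": -0.06}
    - {"xyz": [0, -0.06, 0], "turn": [0, 0, 0], "gripper": -0.06}
    - {"xyz": [0, -0.06, 0], "turn": [0, 0, 0], "gripper": -0.06}
    - {"xyz": [0, -0.06, 0], "turn": [0, 0, 0], "gripper": -0.06}
    - {"xyz": [0, -0.06, 0], "turn": [0, 0, 0], "gripper": -0.06}
    - {"xyz": [0, -0.06, 0], "turn": [0, 0, 0], "gripper": -0.06}
    - {"xyz": [0, -0.06, 0], "turn": [0, 0, 0], "gripper": -0.06}
    - {"xyz": [0, -0.06, 0], "turn": [0, 0, 0], "gripper": -0.06}
    - {"xyz": [0, -0.06, 0], "turn": [0, 0, 0], "gripper": -0.06}
    - {"xyz": [0, -0.06, 0], "turn": [0, 0, 0], "gripper": -0.06}
    - {"xyz": [0, -0.06, 0], "turn": [0, 0, 0], "gripper": -0.06}
    - {"xyz": [0, -0.06, 0], "turn": [0, 0, 0], "gripper": -0.06}
    - {"xyz": [0, -0.06, 0], "turn": [0, 0, 0], "gripper": -0.06}
    - {"xyz": [0, -0.05, 0], "turn": [0, 0, 0], "gripper": -0.06}

```text
time_s: 7.13
position: [0.5681, -0.0118, 0.0283]
tool_rot: [[0.989, 0.148, -0.0], [0.148, -0.989, 0.0], [-0.0, -0.0, -1.0]]
ft_force: [-0.7, -0.9, 0.1]
grip_width: 0.0401
```

step_arm:
  steps:
    - {"xyz": [0, -0.05, 0], "turn": [0, 0, 0], "gripper": -0.06}
    - {"xyz": [0, -0.04, 0], "turn": [0, 0, 0], "gripper": -0.06}
    - {"xyz": [0, -0.04, 0], "turn": [0, 0, 0], "gripper": -0.06}
    - {"xyz": [0, -0.04, 0], "turn": [0, 0, 0], "gripper": -0.06}
    - {"xyz": [0, -0.04, 0], "turn": [0, 0, 0], "gripper": -0.06}
    - {"xyz": [0, -0.03, 0], "turn": [0, 0, 0], "gripper": -0.06}
    - {"xyz": [0, -0.03, 0], "turn": [0, 0, 0], "gripper": -0.06}
    - {"xyz": [0, -0.02, 0], "turn": [0, 0, 0], "gripper": -0.06}
    - {"xyz": [0, -0.02, 0], "turn": [0, 0, 0], "gripper": -0.06}
    - {"xyz": [0, 0, 0], "turn": [0, 0, 0], "gripper": -0.06}
    - {"xyz": [0, 0, 0], "turn": [0, 0, 0], "gripper": -0.06}

```text
time_s: 8.05
position: [0.5663, 0.0002, 0.0283]
tool_rot: [[0.989, 0.148, -0.0], [0.148, -0.989, 0.0], [-0.0, -0.0, -1.0]]
ft_force: [-0.4, 0.1, 0.2]
grip_width: 0.0401
```

Run:
```python
from h import *
im,d=grab('side','s4.png');t,_=grab('top')
a=cv2.resize(im[140:260,260:420],None,fx=3,fy=3); b=cv2.resize(t[130:230,270:350],None,fx=3.6,fy=3.6)
cv2.imwrite('pics/c4.png',np.hstack([a,b[:360]])[:,:,::-1])
print(cap('side',im,d,(310,160,395,235)));tool()
```

```text
{'n': 178, 'y': np.float64(-0.0163), 'yaw': np.float64(-0.002), 'dz': np.float64(-0.0003), 'x': array([-0.0422,  0.0052,  0.0455]), 'ext': array([-0.0565, -0.0078]), 'rms': np.float64(0.0094)}
t 8.15 tool line xy -0.0001 -0.0478 0.0283 [0.69 0.4  0.3 ]
```

View pics/c4.png

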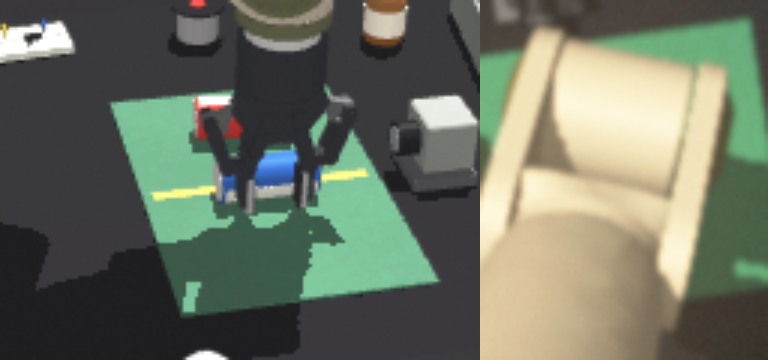

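step_arm:
  steps:
    - {"xyz": [0, -0.03, 0], "turn": [0, 0, 0], "gripper": -0.06}
    - {"xyz": [0, -0.03, 0], "turn": [0, 0, 0], "gripper": -0.06}
    - {"xyz": [0, -0.03, 0], "turn": [0, 0, 0], "gripper": -0.06}
    - {"xyz": [0, -0.03, 0], "turn": [0, 0, 0], "gripper": -0.06}
    - {"xyz": [0, -0.03, 0], "turn": [0, 0, 0], "gripper": -0.06}
    - {"xyz": [0, -0.03, 0], "turn": [0, 0, 0], "gripper": -0.06}
    - {"xyz": [0, -0.03, 0], "turn": [0, 0, 0], "gripper": -0.06}
    - {"xyz": [0, -0.03, 0], "turn": [0, 0, 0], "gripper": -0.06}
    - {"xyz": [0, -0.03, 0], "turn": [0, 0, 0], "gripper": -0.06}
    - {"xyz": [0, -0.03, 0], "turn": [0, 0, 0], "gripper": -0.06}
    - {"xyz": [0, -0.02, 0], "turn": [0, 0, 0], "gripper": -0.06}
    - {"xyz": [0, -0.02, 0], "turn": [0, 0, 0], "gripper": -0.06}
    - {"xyz": [0, -0.02, 0], "turn": [0, 0, 0], "gripper": -0.06}
    - {"xyz": [0, 0, 0], "turn": [0, 0, 0], "gripper": -0.06}
    - {"xyz": [0, 0, 0], "turn": [0, 0, 0], "gripper": -0.06}
    - {"xyz": [0, 0.02, 0], "turn": [0, 0, 0], "gripper": -0.06}
    - {"xyz": [0, 0.05, 0], "turn": [0, 0, 0], "gripper": -0.06}
    - {"xyz": [0, 0.1, 0], "turn": [0, 0, 0], "gripper": -0.06}
    - {"xyz": [0, 0.2, 0], "turn": [0, 0, 0], "gripper": -0.06}
    - {"xyz": [0, 0.2, 0], "turn": [0, 0, 0], "gripper": -0.06}

```text
time_s: 9.82
position: [0.5677, -0.0089, 0.0283]
tool_rot: [[0.989, 0.148, 0.0], [0.148, -0.989, -0.0], [0.0, 0.0, -1.0]]
ft_force: [-0.2, -0.2, 0.4]
grip_width: 0.0401
```

Run:
```python
from h import *
im,d=grab('side','s5.png')
print(cap('side',im,d,(310,160,395,235)));tool()
```

```text
{'n': 127, 'y': np.float64(-0.0021), 'yaw': np.float64(0.004), 'dz': np.float64(0.0005), 'x': array([-0.0454,  0.0036,  0.0288]), 'ext': array([-0.0686,  0.0027]), 'rms': np.float64(0.0191)}
t 9.8667 tool line xy 0.0001 -0.0584 0.0284 [ 0.15 -0.61  0.05]
```

step_arm:
  steps:
    - {"xyz": [0, 0.5, 0], "turn": [0, 0, 0], "gripper": -0.06}
    - {"xyz": [0, 0.5, 0], "turn": [0, 0, 0], "gripper": -0.06}
    - {"xyz": [0, 0, -0.5], "turn": [0, 0, 0], "gripper": -0.06}
    - {"xyz": [0, 0, -0.7], "turn": [0, 0, 0], "gripper": -0.06}
    - {"xyz": [0, 0, -0.7], "turn": [0, 0, 0], "gripper": -0.06}
    - {"xyz": [0, 0, -0.6], "turn": [0, 0, 0], "gripper": -0.5}
    - {"xyz": [-0.389, 0.73, 0], "turn": [0, 0, 0], "gripper": -1}
    - {"xyz": [-0.389, 0.73, 0], "turn": [0, 0, 0], "gripper": -1}
    - {"xyz": [-0.389, 0.73, 0], "turn": [0, 0, 0], "gripper": -1}
    - {"xyz": [-0.389, 0.73, 0], "turn": [0, 0, 0], "gripper": -1}
    - {"xyz": [-0.389, 0.73, 0], "turn": [0, 0, 0], "gripper": -1}
    - {"xyz": [-0.389, 0.73, 0], "turn": [0, 0, 0], "gripper": -1}
    - {"xyz": [-0.389, 0.73, 0], "turn": [0, 0, 0], "gripper": -1}
    - {"xyz": [-0.389, 0.73, 0], "turn": [0, 0, 0], "gripper": -1}
    - {"xyz": [-0.389, 0.73, 0], "turn": [0, 0, 0], "gripper": -1}
    - {"xyz": [0, 0, 0], "turn": [0, 0, 0], "gripper": -1}
    - {"xyz": [0, 0, 0], "turn": [0, 0, 0], "gripper": -1}

```text
time_s: 11.28
position: [0.4729, -0.33, 0.1281]
tool_rot: [[0.99, 0.144, -0.0], [0.144, -0.99, 0.0], [-0.0, -0.0, -1.0]]
ft_force: [0.5, 0.2, 0.0]
grip_width: 0.0002
```

Run:
```python
from h import *
im,d=grab('side','s6.png');t,td=grab('top','t6.png')
print(cap('side',im,d,(315,160,385,215)));print(cap('top',t,td,(270,140,320,220)))
print(rect('top',t,(100,120,60),(125,255,255),(270,145,320,210),.03))
a=cv2.resize(im[150:350,230:430],None,fx=2,fy=2); b=cv2.resize(t[130:230,260:360],None,fx=4,fy=4,interpolation=cv2.INTER_CUBIC)
cv2.imwrite('pics/c6.png',np.hstack([a,b])[:,:,::-1]);tool();print(env.observe()['position'])
```

```text
{'n': 159, 'y': np.float64(-0.0046), 'yaw': np.float64(0.146), 'dz': np.float64(-0.0004), 'x': array([-0.1054,  0.0207,  0.046 ]), 'ext': array([-0.3095,  0.0566]), 'rms': np.float64(0.0655)}
{'n': 325, 'y': np.float64(-0.0016), 'yaw': np.float64(0.006), 'dz': np.float64(-0.0003), 'x': array([-0.0431, -0.0005,  0.0427]), 'ext': array([-0.0121,  0.0169]), 'rms': np.float64(0.0017)}
(array([0.5605, 0.0502]), array([0.09, 0.03]), 8.61, 325)
t 11.3833 tool line xy -0.1402 -0.3585 0.1282 [-0.38 -0.33 -0.25]
[ 0.47372335 -0.3279197   0.12823161]
```

View pics/c6.png

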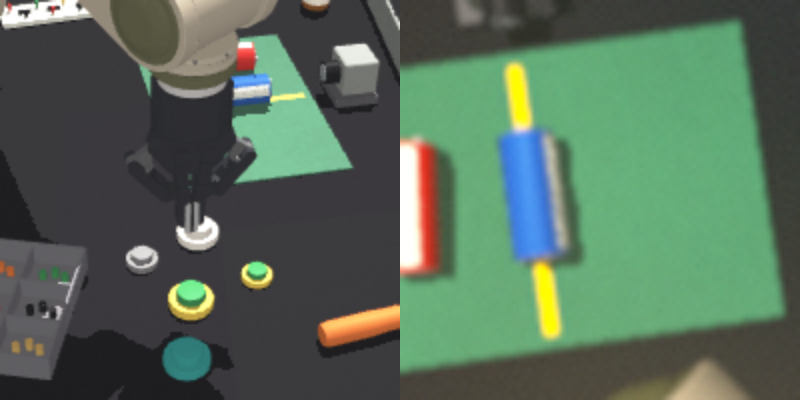

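The blue capacitor lies on the line: crop (535,195), fitted y ≈ -1.6 mm, yaw ≈ 0.006 rad, x ≈ 0. The shut fingers are above the large green/yellow button at crop (190,292), so I'll press it.

step_arm:
  steps:
    - {"xyz": [0, 0.05, 0.6], "turn": [0, 0, 0], "gripper": -1}
    - {"xyz": [0, 0, 0.6], "turn": [0, 0, 0], "gripper": -1}
    - {"xyz": [0, 0, 0.5], "turn": [0, 0, 0], "gripper": -1}
    - {"xyz": [0, 0, 0.3], "turn": [0, 0, 0], "gripper": -1}
    - {"xyz": [0, 0, 0.05], "turn": [0, 0, 0], "gripper": -1}
    - {"xyz": [0, 0, 0.05], "turn": [0, 0, 0], "gripper": -1}
    - {"xyz": [0, 0, 0.05], "turn": [0, 0, 0], "gripper": -1}
    - {"xyz": [0, 0, 0.05], "turn": [0, 0, 0], "gripper": -1}
    - {"xyz": [0, 0, 0.05], "turn": [0, 0, 0], "gripper": -1}
    - {"xyz": [0, 0, 0.05], "turn": [0, 0, 0], "gripper": -1}
    - {"xyz": [0, 0, 0], "turn": [0, 0, 0], "gripper": -1}

```text
time_s: 12.3
position: [0.4745, -0.3304, 0.0366]
tool_rot: [[0.989, 0.148, 0.001], [0.148, -0.989, -0.001], [0.001, 0.001, -1.0]]
ft_force: [1.9, 0.9, 3.0]
grip_width: -0.0
```

step_arm:
  steps:
    - {"xyz": [0, 0, 0.025], "turn": [0, 0, 0], "gripper": -1}
    - {"xyz": [0, 0, 0.025], "turn": [0, 0, 0], "gripper": -1}
    - {"xyz": [0, 0, 0], "turn": [0, 0, 0], "gripper": -1}
    - {"xyz": [0, 0, 0], "turn": [0, 0, 0], "gripper": -1}

```text
time_s: 12.63
position: [0.4745, -0.3304, 0.035]
tool_rot: [[0.989, 0.148, 0.001], [0.148, -0.989, -0.001], [0.001, 0.001, -1.0]]
ft_force: [1.4, 1.7, 6.9]
grip_width: 0.0001
```

step_arm:
  steps:
    - {"xyz": [0, 0, 0.025], "turn": [0, 0, 0], "gripper": -1}
    - {"xyz": [0, 0, 0], "turn": [0, 0, 0], "gripper": -1}

```text
time_s: 12.8
position: [0.4745, -0.3304, 0.0348]
tool_rot: [[0.989, 0.148, 0.001], [0.148, -0.989, -0.001], [0.001, 0.001, -1.0]]
ft_force: [0.3, 3.6, 14.9]
grip_width: 0.0
```

The force rose steeply to 15 N while the tool hardly moved, so the button is fully down. Now I'll let it go.

step_arm:
  steps:
    - {"xyz": [0, 0, -0.1], "turn": [0, 0, 0], "gripper": -1}
    - {"xyz": [0, 0, -0.3], "turn": [0, 0, 0], "gripper": -1}
    - {"xyz": [0, 0, -0.7], "turn": [0, 0, 0], "gripper": -1}
    - {"xyz": [0, 0, -0.7], "turn": [0, 0, 0], "gripper": -1}
    - {"xyz": [0, 0, -0.7], "turn": [0, 0, 0], "gripper": -1}
    - {"xyz": [0, 0, -0.3], "turn": [0, 0, 0], "gripper": -1}
    - {"xyz": [0, 0, 0], "turn": [0, 0, 0], "gripper": -1}
    - {"xyz": [0, 0, 0], "turn": [0, 0, 0], "gripper": -1}

```text
time_s: 13.47
position: [0.4738, -0.3303, 0.1449]
tool_rot: [[0.989, 0.148, -0.0], [0.148, -0.989, -0.0], [-0.0, 0.0, -1.0]]
ft_force: [0.3, -0.0, -0.7]
grip_width: 0.0002
```

Run:
```python
from h import *
im,d=grab('side','s7.png');t,td=grab('top','t7.png')
print(cap('top',t,td,(270,140,320,220)));tool()
print('btn',[bydepth('side',u,v,d) for u,v in [(325,297),(325,294),(330,297)]],'red',rect('top',t,(0,120,80),(8,255,255),(245,150,280,210),.03),rect('top',np.array(cv2.imread('pics/t1.png')[:,:,::-1]),(0,120,80),(8,255,255),(245,150,280,210),.03))
cv2.imwrite('pics/c7.png',cv2.resize(im[130:350,230:490],None,fx=2.5,fy=2.5)[:,:,::-1])
```

```text
{'n': 324, 'y': np.float64(-0.0017), 'yaw': np.float64(0.003), 'dz': np.float64(-0.0004), 'x': array([-0.0431, -0.0004,  0.0423]), 'ext': array([-0.0121,  0.0169]), 'rms': np.float64(0.0017)}
t 13.5667 tool line xy -0.1407 -0.3604 0.1437 [-0.48 -0.56  0.09]
btn [array([ 0.4757, -0.3342,  0.02  ]), array([ 0.4761, -0.3277,  0.0222]), array([ 0.486 , -0.3356,  0.0207])] red (array([0.5503, 0.1337]), array([0.091 , 0.0386]), 3.79, 214) (array([0.5503, 0.1341]), array([0.0906, 0.0381]), 3.29, 210)
```

View pics/c7.png

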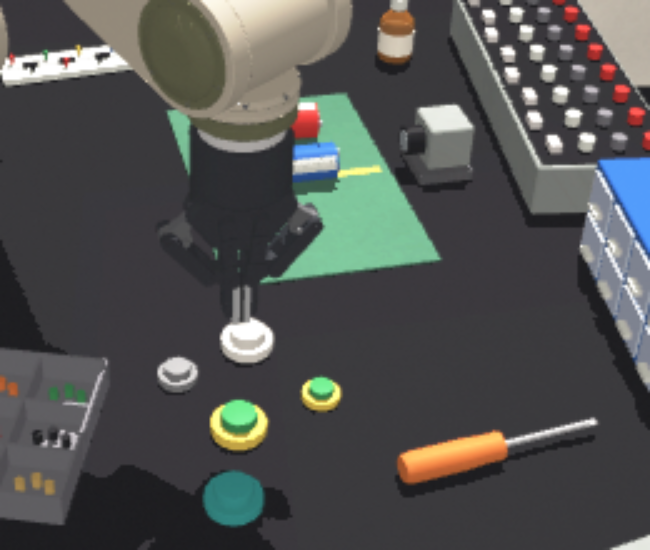

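The button at crop (239,417) has sprung back, with its top about 22 mm above the bench. The capacitor at (315,160) is still on the line, and the gripper touches nothing.

```bash
python3 -c "
from rig import order
print(order.close_job())"
```

```text
the job is handed in; nothing more can be done
None
```

I rolled the blue capacitor about 105 mm onto the yellow line by pushing slowly with both fingertips. I then backed off and pressed the large green button in the yellow housing until it bottomed out (about 15 N, with the tool no longer moving), let it go, and handed the job in at about 13.6 s. No verdict was reported.

**Capacitor:** the last overhead check puts it 1.7 mm off the line's middle line, 0 mm off lengthwise and 0.003 rad off the line's direction. It had not moved during the press.

**Roll:** the stripe went over and came back up on the near side, so it rolled well past half a turn. That comes from the pictures and the distance covered, not from a direct measurement.

**Button:** its top is back at about 22 mm.

**Other things:** the red capacitor is unmoved (under 1 mm). I did not measure the others, but the arm never came near them.

**Checks that failed or disagreed:** one side-camera fit of the capacitor was no use because the arm blocked the view and stray blue got in; I relied on the overhead fit. The two cameras also differed by 8 mm on the button's position, so I aimed between them.

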